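Move a set of pistons to the clean rack in cylinder order

TASK

The four pistons of a small auxiliary engine stand on the brown teardown rack in cylinder order, counted from its black end; move them all to the grey clean rack, each standing crown up on its own peg and fully down on the board, in the same order counted from the grey rack's black end. Do not tip a piston over, and do not disturb the rubber roll or the jar.

Things in the scene. Friction and masses are not known exactly. Their poses are not given: they have to be found in the camera images.
- teardown_rack: Raw brown wooden rack, fixed: board 100 x 310 mm, 18 mm thick; the pistons start on it. Origin: underside, below the middle of the row; z up; y runs along the row to the black-painted end (y = +140 to +170 mm; the other end is at -140 mm). Four places on x = 0 at y = +108, +36, -36, -108 mm, each with an upright peg 18 mm in diameter, rising 16 mm above the board.
- clean_rack: Grey-painted empty rack, fixed, same size: board 100 x 310 mm, 18 mm thick. Origin: underside, below the middle of the row; z up; y runs along the row to its black-painted end (y = +140 to +170 mm; the other end is at -140 mm). Four places on x = 0 at y = +108, +36, -36, -108 mm, each with an upright peg 18 mm in diameter, rising 16 mm above the board.
- piston_red: Aluminium piston with a red paint mark 24 mm across on its crown. 50 mm in diameter, 48 mm tall, about 160 g, open underneath (bore 41 mm, 40 mm deep). It stands crown up on the board, loosely over a peg. Origin: centre of its lower edge; z up through the crown. Round: grip it at any yaw, best across the row, as its neighbours are only 22 mm away.
- piston_yellow: Aluminium piston with a yellow paint mark 24 mm across on its crown. 50 mm in diameter, 48 mm tall, about 160 g, open underneath (bore 41 mm, 40 mm deep). It stands crown up on the board, loosely over a peg. Origin: centre of its lower edge; z up through the crown. Round: grip it at any yaw, best across the row, as its neighbours are only 22 mm away.
- piston_blue: Aluminium piston with a blue paint mark 24 mm across on its crown. 50 mm in diameter, 48 mm tall, about 160 g, open underneath (bore 41 mm, 40 mm deep). It stands crown up on the board, loosely over a peg. Origin: centre of its lower edge; z up through the crown. Round: grip it at any yaw, best across the row, as its neighbours are only 22 mm away.
- piston_green: Aluminium piston with a green paint mark 24 mm across on its crown. 50 mm in diameter, 48 mm tall, about 160 g, open underneath (bore 41 mm, 40 mm deep). It stands crown up on the board, loosely over a peg. Origin: centre of its lower edge; z up through the crown. Round: grip it at any yaw, best across the row, as its neighbours are only 22 mm away.
- dot_red: Flat red sticker, 20 mm across, stuck on the brown rack's top, 37 mm to the side (the rack's -x side) of the place where the red-marked piston stands at the start. It stays there and so records the order. Origin: its centre, underside.
- dot_yellow: Flat yellow sticker, 20 mm across, stuck on the brown rack's top, 37 mm to the side (the rack's -x side) of the place where the yellow-marked piston stands at the start. It stays there and so records the order. Origin: its centre, underside.
- dot_blue: Flat blue sticker, 20 mm across, stuck on the brown rack's top, 37 mm to the side (the rack's -x side) of the place where the blue-marked piston stands at the start. It stays there and so records the order. Origin: its centre, underside.
- dot_green: Flat green sticker, 20 mm across, stuck on the brown rack's top, 37 mm to the side (the rack's -x side) of the place where the green-marked piston stands at the start. It stays there and so records the order. Origin: its centre, underside.
- rubber_roll: Bystander: brick-red rubber roll standing on end, 64 mm in diameter, 50 mm tall. Origin: centre of its underside.
- jar: Bystander: clear screw-top jar with a blue lid, 90 mm in diameter, 130 mm tall. Origin: centre of its underside.
There are look-alikes about, which are no part of the job. What is shaped like the piston_red but pink is not meant.

How it is judged (in metres and radians):
At the end, for the whole second after the job is handed in: Each piston stands upright (within 0.1 rad) and at rest over a peg of the grey rack, within 14 mm of the peg's axis along and across the row and with its lower edge on the board (within 4 mm). Counted from the black end, it has the same place (1st to 4th) as its sticker has on the brown rack (x of piston_red in the frame of clean_rack between -0.014 and 0.014 m and z of piston_red in the frame of clean_rack between 0.014 and 0.022 m and angle between each of piston_red, piston_yellow, piston_blue, piston_green's own z axis and vertical below 0.1 rad and linear speed of each of piston_red, piston_yellow, piston_blue, piston_green below 0.01 m/s and ((y of dot_red in the frame of teardown_rack between 0.078 and 0.138 m and y of piston_red in the frame of clean_rack between 0.094 and 0.122 m) or (y of dot_red in the frame of teardown_rack between 0.006 and 0.066 m and y of piston_red in the frame of clean_rack between 0.022 and 0.05 m) or (y of dot_red in the frame of teardown_rack between -0.066 and -0.006 m and y of piston_red in the frame of clean_rack between -0.05 and -0.022 m) or (y of dot_red in the frame of teardown_rack between -0.138 and -0.078 m and y of piston_red in the frame of clean_rack between -0.122 and -0.094 m)) and x of piston_yellow in the frame of clean_rack between -0.014 and 0.014 m and z of piston_yellow in the frame of clean_rack between 0.014 and 0.022 m and ((y of dot_yellow in the frame of teardown_rack between 0.078 and 0.138 m and y of piston_yellow in the frame of clean_rack between 0.094 and 0.122 m) or (y of dot_yellow in the frame of teardown_rack between 0.006 and 0.066 m and y of piston_yellow in the frame of clean_rack between 0.022 and 0.05 m) or (y of dot_yellow in the frame of teardown_rack between -0.066 and -0.006 m and y of piston_yellow in the frame of clean_rack between -0.05 and -0.022 m) or (y of dot_yellow in the frame of teardown_rack between -0.138 and -0.078 m and y of piston_yellow in the frame of clean_rack between -0.122 and -0.094 m)) and x of piston_blue in the frame of clean_rack between -0.014 and 0.014 m and z of piston_blue in the frame of clean_rack between 0.014 and 0.022 m and ((y of dot_blue in the frame of teardown_rack between 0.078 and 0.138 m and y of piston_blue in the frame of clean_rack between 0.094 and 0.122 m) or (y of dot_blue in the frame of teardown_rack between 0.006 and 0.066 m and y of piston_blue in the frame of clean_rack between 0.022 and 0.05 m) or (y of dot_blue in the frame of teardown_rack between -0.066 and -0.006 m and y of piston_blue in the frame of clean_rack between -0.05 and -0.022 m) or (y of dot_blue in the frame of teardown_rack between -0.138 and -0.078 m and y of piston_blue in the frame of clean_rack between -0.122 and -0.094 m)) and x of piston_green in the frame of clean_rack between -0.014 and 0.014 m and z of piston_green in the frame of clean_rack between 0.014 and 0.022 m and ((y of dot_green in the frame of teardown_rack between 0.078 and 0.138 m and y of piston_green in the frame of clean_rack between 0.094 and 0.122 m) or (y of dot_green in the frame of teardown_rack between 0.006 and 0.066 m and y of piston_green in the frame of clean_rack between 0.022 and 0.05 m) or (y of dot_green in the frame of teardown_rack between -0.066 and -0.006 m and y of piston_green in the frame of clean_rack between -0.05 and -0.022 m) or (y of dot_green in the frame of teardown_rack between -0.138 and -0.078 m and y of piston_green in the frame of clean_rack between -0.122 and -0.094 m))); the robot touches nothing.
It fails at once if a piston is tipped over (angle between any of piston_red, piston_yellow, piston_blue, piston_green's own z axis and vertical above 0.8 rad).
It fails at once if the rubber roll or the jar is pushed more than 20 mm from where it stood (distance of any of rubber_roll, jar from where it was at the start of the episode above 0.02 m).
It also fails if it takes over 104 s, if anything falls off the work surface, if the arm or the gripper's body presses on something with over 40 N, if the wrist force passes 120 N, or if a joint passes its speed limit or range.

ROBOT

A 6-joint arm with a two-finger parallel gripper is mounted at the origin on the work surface. World frame = base frame: x ahead of the robot, y to its left, z up, the work surface at z = 0. Lengths are in mm, angles in rad, forces in N, time in s.
With the tool pointing down it reaches from about 300 to 775 mm from the base axis. Payload 14.6 kg.
Tool frame: the origin (TCP) lies at the very end of the fingers, on their centre line; the grasp point (between the pads) lies 19 mm behind it (manip.grip_point_offset is the distance from the TCP to the grasp point, in mm); z points along the fingers, y is the line along which they close (so a half turn about z gives the same grasp; the last joint's range is limited). The gripper opens to 94 mm and grips with 3 to 60 N. Pads are 16 mm wide; open, the fingers measure 119 mm over their backs; the gripper's body (75 mm by 177 mm) begins 78 mm behind the grasp point.
Start: joints at [1.046, 0.3, 1.521, -0, 1.321, -0.067], TCP at [243.083, 493.356, 205.446] pointing down, gripper open.
Joint ranges: [-3.03, 3.03], [-0.79, 2.21], [0.23, 2.52], [-1.04, 4.18], [0, 3.07], [-2.55, 2.55]. Speed limits (rad/s): [2.22, 2.22, 2.57, 3.14, 3.14, 3.14].

INTERFACE

Orientations are given as [roll, pitch, yaw] about the fixed x, y, z axes, in that order (R = Rz(yaw) Ry(pitch) Rx(roll)).
In Python, from cell import telemetry, eyes, manip gives the robot as it stands.
- The arm moves only by the tool play_rows, never from a script. Its arguments are lists of equal length, an entry for each row: "translation": the shift along the world's x, y, z in m, a list of three; "yaw": the turn about the world's z in rad. A call has 1 to 12 rows; each row is the pose to reach, as a shift and turn from the pose commanded when the call began; what a row does not reach only later rows make up. A row lasts 1/8 s, in which the tool goes at most 62.5 mm and 10.7 degrees, less where a joint would pass 70% of its speed; a pose out of reach is approached as far as the arm can. A call with a gripper value outside its range is refused whole. "hand" is the opening, from 0 (shut) to 1 (fully open), set as the call begins (left out, the last holds). The fingers move at their own pace and stop on an object; "force" is the grip in N (left out, the last holds). Time passes only in rows, so rows that repeat a pose let the fingers close. It gives the time, the measured TCP pose, the force, the opening and the grip force at its end, in the units of the state.
- telemetry.read_state(): the state, without advancing time (a new reading comes with each control period).
- eyes.camera(name): name is "side" or "top" or "wrist"; returns a dict with "pixels" (480x640x3 uint8, red, green, blue), "fx", "fy", "cx", "cy" (pixels), "cam_to_world" (4x4, takes a point from camera to world coordinates); the wrist camera has in their place "T_tool_cam" (4x4, takes a point from camera to tool coordinates, whose origin is the TCP and whose axes are the flange's). Camera axes: x right, y up, looking along -z (the intrinsics and any distortion apply to the point x, -y, -z); pixel columns grow to the right and rows downward; lengths in mm; the calibration is good to about 2 mm. The wrist camera is an equidistant fisheye: a pixel r from the principal point sees the ray r / f radians off the axis. A picture is of the moment at which its call begins: read the wrist's pose just before it. There is no depth.
- manip.sign_off(): hands the job in; it is judged then, once.
The state is a dict: "clock": time; "joints": joint angles; "qd": joint speeds; "effort": joint torques, N m; "eef_pos": TCP position; "eef_rot": TCP orientation; "wrist_force": force on the tool from outside, world axes, zero at the start; "moment": the same for the moment, N m; "finger_gap": finger opening in mm; "finger_force": force on a finger pad.
Only numpy, scipy, OpenCV 4.12 (cv2) and the standard library are available. Lean on these libraries where they do the work, as an engineer would, in place of code of your own. Each camera call takes 0.05 s, during which the arm holds its last target. There are 200 camera calls.

## Working session

There is one attempt and no reset: what is moved stays moved. The work goes in short steps, Python scripts to look and compute and a tool call to move; the robot and the scene stay as the last step left them, time stands still between calls to the robot, and variables do not carry over. Pictures are saved under pics/ and viewed, at most 14 in all, crops included, and the job is handed in when it is done.

Besides the shell and the picture viewer there is one more tool, called after "Request:" as a command line: name --pt "numbers of a row" for each row, then --argument value for the rest. play_rows: Moves the arm, as the interface text tells. Its arguments: {"type":"object","properties":{"translation":{"type":"array","items":{"type":"array","items":{"type":"number"}}},"yaw":{"type":"array","items":{"type":"number"}},"hand":{"type":"number"},"force":{"type":"number"}},"required":["translation","yaw"]}

```bash
mkdir -p pics
python3 - <<'E'
from cell import telemetry, eyes, manip
import cv2,json
s=telemetry.read_state();print(s['clock'],s['eef_pos'],s['eef_rot'],s['finger_gap'])
for n in('top','side'):
    c=eyes.camera(n);cv2.imwrite(f'pics/{n}0.png',c['pixels'][:,:,::-1]);print(n,c['fx'],c['cx'],c['cy'],c['cam_to_world'],[k for k in c])
E
```

```text
0.0 [242.94927491 493.13923588 204.88735769] [-3.14043702e+00 -7.58092734e-05  2.68381289e+00] 94.0103564585076
top 494.53172764481377 320.4009279687811 236.89698923679262 [[-1.63676625e-02  9.95631570e-01 -9.19232101e-02  5.22503264e+02]
 [-9.99865629e-01 -1.62148809e-02  2.40870424e-03  8.22268363e+01]
 [ 9.07658083e-04  9.19502832e-02  9.95763185e-01  9.67499245e+02]
 [ 0.00000000e+00  0.00000000e+00  0.00000000e+00  1.00000000e+00]] ['pixels', 'fx', 'fy', 'cx', 'cy', 'cam_to_world']
side 453.7146892239206 318.7842941891818 237.76950049789286 [[-9.89221739e-01  1.08940727e-01 -9.78379704e-02  5.08175611e+02]
 [-1.46408655e-01 -7.25844038e-01  6.72097417e-01  6.52530079e+02]
 [ 2.20367379e-03  6.79177701e-01  7.33970568e-01  6.81297555e+02]
 [ 0.00000000e+00  0.00000000e+00  0.00000000e+00  1.00000000e+00]] ['pixels', 'fx', 'fy', 'cx', 'cy', 'cam_to_world']
```

View pics/top0.png

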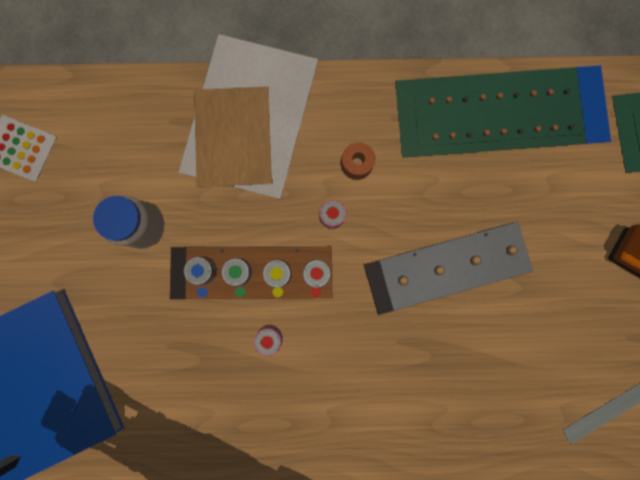

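View pics/side0.png

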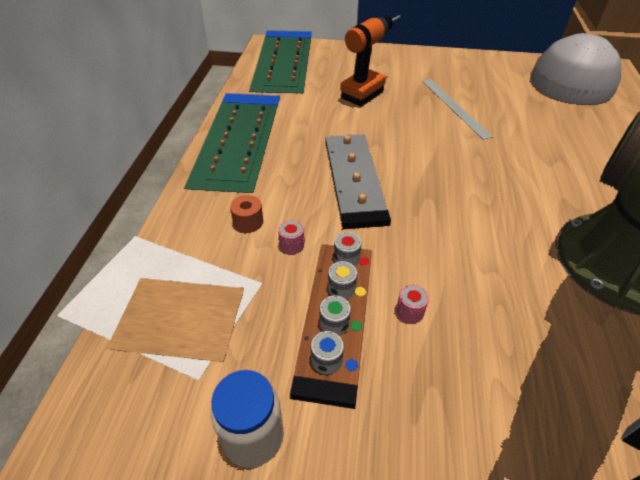

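The top view shows the brown rack's black end at left (178,272). From there the pistons are blue (198,270), green (235,271), yellow (276,273) and red (316,273), with stickers below each in the same order. The look-alikes for red are the pink-sided bodies at (332,213) and (267,341), plus the sticker at (316,293). The real red is the grey-sided one on the rack at (316,273). The grey pegs from the black end are (403,281), (439,270), (476,260) and (512,250). The jar is at (117,218) and the roll at (358,160).

```bash
cat > h.py <<'E'
from cell import telemetry, eyes, manip
import cv2,numpy as np
def ray(c,u,v):
    T=c['cam_to_world'];d=T[:3,:3]@np.array([(u-c['cx'])/c['fx'],-(v-c['cy'])/c['fy'],-1]);return T[:3,3],d
def plane(c,uv,z):
    o,d=ray(c,*uv);return o+d*(z-o[2])/d[2]
def tri(c1,p1,c2,p2):
    (o1,d1),(o2,d2)=ray(c1,*p1),ray(c2,*p2)
    s=np.linalg.lstsq(np.c_[d1,-d2],o2-o1,rcond=None)[0]
    a,b=o1+d1*s[0],o2+d2*s[1];return (a+b)/2,np.linalg.norm(a-b)
def blobs(img,col,amin=25):
    h=cv2.cvtColor(img,cv2.COLOR_RGB2HSV)
    r={'red':[(0,3),(176,180)],'yellow':[(24,34)],'green':[(55,85)],'blue':[(105,125)]}[col]
    m=sum(cv2.inRange(h,(a,170,90),(b,255,255)) for a,b in r)
    n,_,st,ce=cv2.connectedComponentsWithStats(m.astype(np.uint8))
    return [(ce[i].round(1),int(st[i,4])) for i in range(1,n) if st[i,4]>=amin]
E
python3 - <<'E'
from h import *
t=eyes.camera('top');s=eyes.camera('side')
for col in('red','yellow','green','blue'):
    for n,c in(('top',t),('side',s)):
        for ce,a in blobs(c['pixels'],col):
            if a<1000: print(col,n,ce,a,'z66',plane(c,ce,66)[:2].round(1),'z18',plane(c,ce,18)[:2].round(1))
h=cv2.cvtColor(t['pixels'],cv2.COLOR_RGB2HSV)
for n,c,roi in(('top',t,(370,225,535,315)),('side',s,(325,130,385,215))):
    x0,y0,x1,y1=roi;h=cv2.cvtColor(c['pixels'][y0:y1,x0:x1],cv2.COLOR_RGB2HSV)
    # compact wooden-coloured spots inside the grey board
    m=cv2.inRange(h,(5,60,90),(22,255,255));k,_,st,ce=cv2.connectedComponentsWithStats(m)
    for i in range(1,k):
        if 15<st[i,4]<150: print('peg',n,(ce[i]+[x0,y0]).round(1),st[i],plane(c,ce[i]+[x0,y0],34)[:2].round(1))
im=t['pixels'][225:315,160:540];cv2.imwrite('pics/crop.png',cv2.resize(im,None,fx=2.1,fy=2.1,interpolation=cv2.INTER_CUBIC)[:,:,::-1])
E
```

```text
red top [ 10.3 126.5] 26 z66 [822.2 655.9] z18 [838.2 686.4]
red top [  5.3 136.7] 26 z66 [802.9 664.4] z18 [817.8 695.4]
red top [332.4 212.5] 90 z66 [650.4  57.2] z18 [657.2  55.9]
red top [316.1 273.1] 94 z66 [539.7  88.9] z18 [540.7  89.3]
red top [315.  291.6] 56 z66 [506.3  91.5] z18 [505.5  92. ]
red top [266.6 342. ] 100 z66 [417.8 179.7] z18 [412.3 184.9]
red side [290.6 228.3] 72 z66 [646.3  72.9] z18 [657.   27.7]
red side [347.5 240.5] 81 z66 [537.  88.] z18 [539.3  44. ]
red side [363.5 260.7] 61 z66 [504.  131.9] z18 [503.7  91.3]
red side [413.9 295.5] 108 z66 [415.6 194.4] z18 [408.3 158.7]
yellow top [ 25.6 144.8] 25 z66 [786.8 626. ] z18 [800.9 654.9]
yellow top [ 20.6 154.9] 27 z66 [767.8 634.5] z18 [780.8 663.9]
yellow top [276.  273.2] 101 z66 [540.8 161.9] z18 [541.7 166.1]
yellow top [277.4 291.8] 79 z66 [507.1 159.6] z18 [506.3 163.7]
blue side [288.   33.9] 246 z66 [ 815.  -765.2] z18 [ 839.  -875.7]
blue side [251.1  99.1] 459 z66 [ 833.7 -366.2] z18 [ 859.1 -445.7]
blue side [327.  344.3] 143 z66 [545.6 305.2] z18 [548.5 278.1]
blue side [351.2 364.5] 92 z66 [506.  332.9] z18 [505.8 307.9]
peg top [513.  249.9] [139  21   9   9  52] [ 578. -284.]
peg top [476.7 259.9] [103  31   8   9  56] [ 560.3 -214.4]
peg top [440.4 270.1] [67 41  8  9 56] [ 542.1 -145. ]
peg top [403.7 280.4] [30 51  8  9 57] [523.9 -75.4]
peg top [372.1 305.3] [  0  64   8  26 106] [478.5 -14.6]
peg side [351.5 157. ] [23 23  8  9 58] [ 556.7 -205. ]
peg side [356.5 176.5] [28 42  8 10 62] [ 538.7 -136.3]
peg side [362.  198.2] [33 64  9 10 66] [520.7 -66.5]
```

View pics/crop.png

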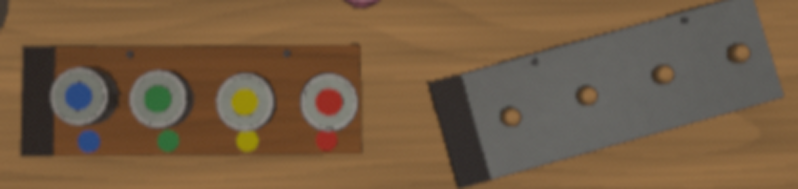

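The crop confirms four grey-sided pistons on the rack, blue, green, yellow, red from the black end, with matching stickers. Next I'll move above red and measure green and blue.

Request:
play_rows --pt "0.03 -0.04 0" --pt "0.07 -0.095 0" --pt "0.11 -0.15 0" --pt "0.15 -0.2 0" --pt "0.185 -0.25 0" --pt "0.22 -0.3 0" --pt "0.255 -0.35 -0.02" --pt "0.28 -0.385 -0.04" --pt "0.297 -0.404 -0.055" --pt "0.297 -0.404 -0.055" --pt "0.297 -0.404 -0.055" --pt "0.297 -0.404 -0.055" --yaw '[-0.11,-0.22,-0.33,-0.44,-0.55,-0.66,-0.77,-0.88,-0.99,-1.113,-1.113,-1.113]' --hand 1

```text
clock: 1.7
eef_pos: [540.0, 89.6, 150.7]
eef_rot: [3.141, -0.0, 1.574]
wrist_force: [-0.3, 0.5, -0.2]
finger_gap: 93.8
finger_force: 0.0
```

Run:
```python
from h import *
t0=cv2.imread('pics/top0.png')[:,:,::-1];t=eyes.camera('top')
h=cv2.cvtColor(np.ascontiguousarray(t0),cv2.COLOR_RGB2HSV)
m=cv2.inRange(h,(40,90,60),(130,255,255));m[:,:180]=0;m[:,250:]=0;m[:240]=0;m[305:]=0
n,_,st,ce=cv2.connectedComponentsWithStats(m)
for i in range(1,n):
  if st[i,4]>20: print(ce[i].round(1),st[i,4],plane(t,ce[i],66)[:2].round(1),plane(t,ce[i],18)[:2].round(1))
s=telemetry.read_state();c=eyes.camera('wrist')
R=cv2.Rodrigues(np.zeros(3))[0]
from scipy.spatial.transform import Rotation as Ro
W=np.eye(4);W[:3,:3]=Ro.from_euler('xyz',s['eef_rot']).as_matrix();W[:3,3]=s['eef_pos']
M=W@c['T_tool_cam'];print(s['eef_pos'].round(1) if hasattr(s['eef_pos'],'round') else s['eef_pos'],s['eef_rot'],c['fx'],s['wrist_force'])
def wplane(u,v,z):
    x,y=(u-c['cx'])/c['fx'],(v-c['cy'])/c['fy'];r=np.hypot(x,y)
    d=M[:3,:3]@np.array([np.sin(r)*x/r,-np.sin(r)*y/r,-np.cos(r)]);return M[:3,3]+d*(z-M[2,3])/d[2]
for col in('red','yellow','green','blue'):
  for ce,a in blobs(c['pixels'],col,60): print(col,ce,a,wplane(*ce,66)[:2].round(1),wplane(*ce,18)[:2].round(1))
cv2.imwrite('pics/w1.png',c['pixels'][:,:,::-1])
```

```text
[196.9 270.2] 125 [548.5 305.7] [549.9 317.6]
[234.7 271.7] 114 [544.8 237. ] [546.  245.2]
[239.7 291.6] 82 [508.6 227.9] [507.8 235.7]
[201.9 291.9] 71 [509.2 296.3] [508.4 307.7]
[540.   89.7 150.7] [ 3.14122837e+00 -5.69384916e-05  1.57357132e+00] 371.64829954431775 [-0.17908746 -0.85264199  0.41298787]
red [168.7 126.8] 526 [422.1 181.2] [400.8 183.4]
red [285.6 226.5] 328 [509.4 104.4] [504.1  92.6]
red [324.5 246.5] 671 [538.   89.2] [537.8  74.6]
red [457.8 276.5] 451 [644.2  64.2] [663.3  45. ]
```

View pics/w1.png

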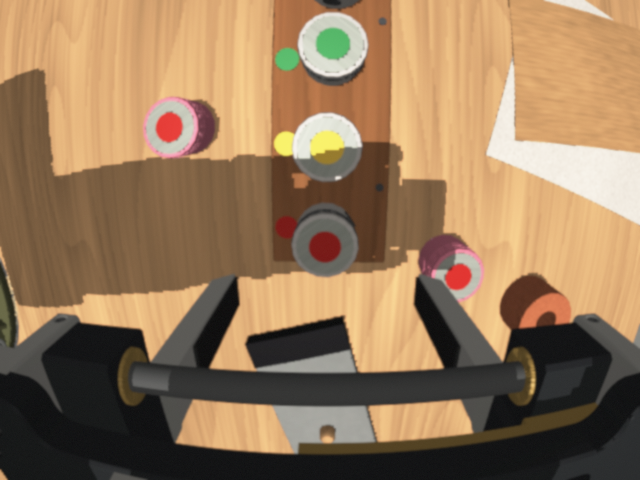

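The wrist view shows red at (324,246), grey-sided, on the rack's end place. It measures (538,89), which agrees with the top view's (540,89). Descending and gripping.

Request:
play_rows --pt "-0.001 -0.001 -0.04" --pt "-0.001 -0.001 -0.08" --pt "-0.001 -0.001 -0.105" --pt "-0.001 -0.001 -0.12" --pt "-0.001 -0.001 -0.12" --pt "-0.001 -0.001 -0.12" --yaw '[0,0,0,0,0,0]'

```text
clock: 2.55
eef_pos: [539.7, 88.5, 31.5]
eef_rot: [3.14, -0.0, 1.571]
wrist_force: [-0.4, -0.1, 0.1]
finger_gap: 94.0
finger_force: 0.0
```

Request:
play_rows --pt "0 0 0" --pt "0 0 0" --pt "0 0 0" --pt "0 0 0" --pt "0 0 0" --pt "0 0 0" --pt "0 0 0" --pt "0 0 0" --yaw '[0,0,0,0,0,0,0,0]' --hand 0.3 --force 20

```text
clock: 3.55
eef_pos: [539.1, 88.3, 30.4]
eef_rot: [-3.142, 0.0, 1.571]
wrist_force: [0.2, 0.1, 0.5]
finger_gap: 49.5
finger_force: 20.0
```

Request:
play_rows --pt "0 0 0.03" --pt "0 0 0.07" --pt "0.003 -0.03 0.085" --pt "0.008 -0.08 0.085" --pt "0.013 -0.13 0.085" --pt "0.018 -0.18 0.085" --pt "0.023 -0.23 0.085" --pt "0.028 -0.28 0.085" --pt "0.033 -0.325 0.085" --pt "0.037 -0.355 0.085" --pt "0.039 -0.373 0.085" --pt "0.039 -0.373 0.085" --yaw '[0,0,0.03,0.06,0.09,0.12,0.15,0.18,0.21,0.24,0.253,0.253]'

```text
clock: 5.05
eef_pos: [577.9, -285.0, 115.0]
eef_rot: [-3.141, -0.0, 1.823]
wrist_force: [0.3, 0.4, -2.0]
finger_gap: 49.2
finger_force: 20.0
```

Run:
```python
from h import *
s=telemetry.read_state();print(s['eef_pos'],s['eef_rot'],s['wrist_force'],s['finger_gap'])
a=eyes.camera('side')['pixels'][100:260,230:430];w=eyes.camera('wrist')['pixels']
a=cv2.resize(a,(600,480));cv2.imwrite('pics/chk.png',cv2.resize(np.hstack([a,w]),(800,310))[:,:,::-1])
```

```text
[ 577.89604255 -284.98295075  114.97730523] [-3.14115593e+00 -4.58663176e-04  1.82259423e+00] [ 0.30023511  0.40339843 -2.01670519] 49.17021731166637
```

View pics/chk.png

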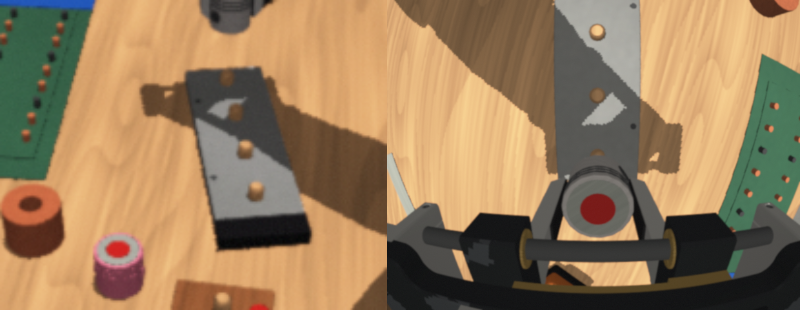

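Piston hangs upright; in the wrist view the pegs (597,31), (597,95), (597,152) line up with the piston (597,209). Lowering onto the fourth peg.

Request:
play_rows --pt "0 0 -0.03" --pt "0 0 -0.055" --pt "0 0 -0.065" --pt "0 0 -0.075" --pt "0 0 -0.083" --pt "0 0 -0.084" --pt "0 0 -0.084" --pt "0 0 -0.084" --yaw '[0,0,0,0,0,0,0,0]'

```text
clock: 6.15
eef_pos: [578.3, -284.8, 31.9]
eef_rot: [3.141, 0.0, 1.824]
wrist_force: [0.1, -0.4, -1.7]
finger_gap: 49.2
finger_force: 20.0
```

Request:
play_rows --pt "0 0 0" --pt "0 0 0" --pt "0 0 0" --pt "0 0 0" --pt "0 0 0" --pt "0 0 0.03" --pt "0 0 0.08" --pt "0 0 0.085" --yaw '[0,0,0,0,0,0,0,0]' --hand 1

```text
clock: 7.15
eef_pos: [579.4, -285.4, 120.4]
eef_rot: [3.137, 0.004, 1.824]
wrist_force: [0.6, 0.2, -0.5]
finger_gap: 94.0
finger_force: 0.0
```

Request:
play_rows --pt "-0.004 -0.0 0.0" --pt "-0.008 0.04 0.0" --pt "-0.012 0.09 0.0" --pt "-0.016 0.14 0.0" --pt "-0.02 0.19 0.0" --pt "-0.024 0.24 0.0" --pt "-0.028 0.29 0.0" --pt "-0.032 0.34 0.0" --pt "-0.035 0.39 0.0" --pt "-0.038 0.43 0.0" --pt "-0.038 0.446 0.0" --pt "-0.038 0.446 0.0" --yaw '[0,-0.03,-0.06,-0.09,-0.12,-0.15,-0.18,-0.21,-0.253,-0.253,-0.253,-0.253]'

```text
clock: 8.65
eef_pos: [539.7, 161.4, 115.5]
eef_rot: [-3.14, 0.0, 1.572]
wrist_force: [0.2, -0.6, -0.1]
finger_gap: 93.9
finger_force: 0.0
```

Run:
```python
from h import *
t=eyes.camera('top');s=eyes.camera('side')
for c in(t,s):
  for ce,a in blobs(c['pixels'],'red',40):
    if a<1000: print(ce,a,plane(c,ce,66)[:2].round(1))
a=t['pixels'][200:320,160:560];b=s['pixels'][100:300,250:450]
cv2.imwrite('pics/chk2.png',np.vstack([cv2.resize(a,(800,240)),cv2.resize(b,(800,360))])[:,:,::-1])
```

```text
[332.4 212.5] 90 [650.4  57.2]
[519.9 248.2] 102 [ 579.  -284.2]
[314.9 291.3] 59 [506.9  91.6]
[290.6 228.3] 72 [646.3  72.9]
[363.5 260.9] 61 [504.  132.4]
[413.9 295.5] 108 [415.6 194.4]
```

View pics/chk2.png

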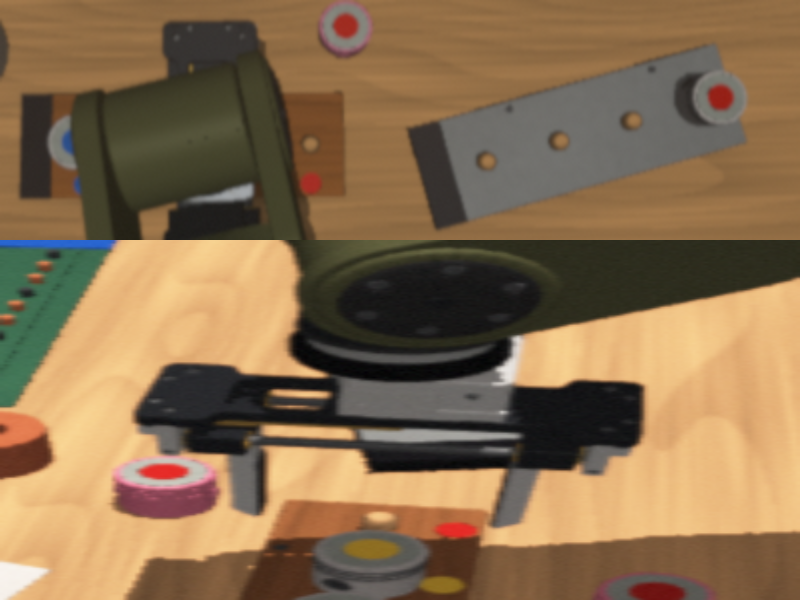

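Red stands upright on the fourth peg at (579,-284), matching the peg position. Yellow next.

Request:
play_rows --pt "0.001 0 -0.03" --pt "0.001 0 -0.06" --pt "0.001 0 -0.078" --pt "0.001 0 -0.085" --pt "0.001 0 -0.085" --pt "0.001 0 -0.085" --yaw '[0,0,0,0,0,0]'

```text
clock: 9.5
eef_pos: [541.6, 161.4, 32.4]
eef_rot: [3.14, -0.0, 1.571]
wrist_force: [0.9, 0.5, 0.6]
finger_gap: 94.0
finger_force: 0.0
```

Request:
play_rows --pt "0 0 0" --pt "0 0 0" --pt "0 0 0" --pt "0 0 0" --pt "0 0 0" --pt "0 0 0" --pt "0 0 0" --pt "0 0 0" --yaw '[0,0,0,0,0,0,0,0]' --hand 0.3 --force 20

```text
clock: 10.5
eef_pos: [541.0, 161.3, 31.5]
eef_rot: [-3.141, 0.0, 1.571]
wrist_force: [-0.6, -0.2, 1.1]
finger_gap: 49.9
finger_force: 20.0
```

Request:
play_rows --pt "0 0 0.03" --pt "0 0 0.07" --pt "0.002 -0.03 0.085" --pt "0.004 -0.08 0.085" --pt "0.006 -0.13 0.085" --pt "0.008 -0.18 0.085" --pt "0.01 -0.23 0.085" --pt "0.012 -0.28 0.085" --pt "0.015 -0.325 0.085" --pt "0.018 -0.36 0.085" --pt "0.019 -0.376 0.085" --pt "0.019 -0.376 0.085" --yaw '[0,0,0.03,0.06,0.09,0.12,0.15,0.18,0.21,0.24,0.253,0.253]'

```text
clock: 12.0
eef_pos: [559.9, -214.7, 116.1]
eef_rot: [-3.141, -0.0, 1.823]
wrist_force: [0.5, 0.1, -2.2]
finger_gap: 49.9
finger_force: 20.0
```

Request:
play_rows --pt "0 0 0" --pt "0 0 -0.03" --pt "0 0 -0.055" --pt "0 0 -0.065" --pt "0 0 -0.075" --pt "0 0 -0.083" --pt "0 0 -0.085" --pt "0 0 -0.085" --pt "0 0 -0.085" --yaw '[0,0,0,0,0,0,0,0,0]'

```text
clock: 13.12
eef_pos: [560.3, -214.8, 31.8]
eef_rot: [3.141, 0.0, 1.824]
wrist_force: [0.1, -0.7, -1.8]
finger_gap: 50.2
finger_force: 20.0
```

Request:
play_rows --pt "0 0 0" --pt "0 0 0" --pt "0 0 0" --pt "0 0 0" --pt "0 0 0" --pt "0 0 0.03" --pt "0 0 0.08" --pt "0 0 0.085" --yaw '[0,0,0,0,0,0,0,0]' --hand 1

```text
clock: 14.12
eef_pos: [561.5, -215.3, 120.1]
eef_rot: [3.137, 0.004, 1.824]
wrist_force: [0.9, 0.6, -0.3]
finger_gap: 93.9
finger_force: 0.0
```

Request:
play_rows --pt "-0.002 -0.0 0.0" --pt "-0.004 0.04 0.0" --pt "-0.006 0.09 0.0" --pt "-0.008 0.14 0.0" --pt "-0.01 0.19 0.0" --pt "-0.012 0.24 0.0" --pt "-0.014 0.29 0.0" --pt "-0.015 0.34 0.0" --pt "-0.015 0.39 0.0" --pt "-0.015 0.43 0.0" --pt "-0.015 0.452 0.0" --pt "-0.015 0.452 0.0" --yaw '[0,-0.03,-0.06,-0.09,-0.12,-0.15,-0.18,-0.21,-0.253,-0.253,-0.253,-0.253]'

```text
clock: 15.62
eef_pos: [544.6, 237.8, 115.4]
eef_rot: [-3.14, 0.001, 1.572]
wrist_force: [1.0, -0.1, -0.9]
finger_gap: 93.9
finger_force: 0.0
```

Run:
```python
from h import *
from scipy.spatial.transform import Rotation as Ro
t=eyes.camera('top')
for col in('red','yellow'):
  for ce,a in blobs(t['pixels'],col,40):print(col,ce,plane(t,ce,66)[:2].round(1))
s=telemetry.read_state();c=eyes.camera('wrist')
W=np.eye(4);W[:3,:3]=Ro.from_euler('xyz',s['eef_rot']).as_matrix();W[:3,3]=s['eef_pos'];M=W@c['T_tool_cam']
def wplane(u,v,z):
    x,y=(u-c['cx'])/c['fx'],(v-c['cy'])/c['fy'];r=np.hypot(x,y)
    d=M[:3,:3]@np.array([np.sin(r)*x/r,-np.sin(r)*y/r,-np.cos(r)]);return M[:3,3]+d*(z-M[2,3])/d[2]
h=cv2.cvtColor(c['pixels'],cv2.COLOR_RGB2HSV);m=cv2.inRange(h,(40,100,40),(130,255,255))
n,_,st,ce=cv2.connectedComponentsWithStats(m)
for i in range(1,n):
  if st[i,4]>200: print(ce[i].round(1),st[i,4],wplane(*ce[i],66)[:2].round(1))
```

```text
red [332.4 212.5] [650.4  57.2]
red [519.9 248.2] [ 579.  -284.2]
red [315.1 291.4] [506.7  91.3]
yellow [482.1 258.7] [ 561.  -214.2]
yellow [278.3 290.9] [508.7 157.9]
[516.5   2. ] 212 [672.5 418.3]
[276.3 148.4] 516 [513.4 309.7]
[330.8 154. ] 1136 [546.8 305.9]
[277.7 241.5] 471 [512.7 250.3]
[325.1 260.6] 923 [543.3 237.3]
```

Yellow is placed at (561,-214). The wrist view puts green at (543,237) and blue at (547,306), so I'll pick green.

Request:
play_rows --pt "0 0 -0.03" --pt "0 0 -0.06" --pt "0 0 -0.078" --pt "0 0 -0.085" --pt "0 0 -0.085" --pt "0 0 -0.085" --yaw '[0,0,0,0,0,0]'

```text
clock: 16.48
eef_pos: [545.6, 237.5, 32.4]
eef_rot: [3.14, -0.0, 1.571]
wrist_force: [0.5, 0.6, -1.1]
finger_gap: 93.8
finger_force: 0.0
```

Request:
play_rows --pt "0 0 0" --pt "0 0 0" --pt "0 0 0" --pt "0 0 0" --pt "0 0 0" --pt "0 0 0" --pt "0 0 0" --pt "0 0 0" --yaw '[0,0,0,0,0,0,0,0]' --hand 0.3 --force 20

```text
clock: 17.48
eef_pos: [545.1, 237.4, 31.5]
eef_rot: [-3.142, -0.0, 1.571]
wrist_force: [-0.3, 0.4, 0.7]
finger_gap: 49.3
finger_force: 20.0
```

Request:
play_rows --pt "0 0 0.03" --pt "0 0 0.07" --pt "0 -0.03 0.085" --pt "0 -0.08 0.085" --pt "-0.001 -0.13 0.085" --pt "-0.001 -0.18 0.085" --pt "-0.001 -0.23 0.085" --pt "-0.002 -0.28 0.085" --pt "-0.002 -0.33 0.085" --pt "-0.003 -0.365 0.085" --pt "-0.003 -0.382 0.085" --pt "-0.003 -0.382 0.085" --yaw '[0,0,0.03,0.06,0.09,0.12,0.15,0.18,0.21,0.24,0.253,0.253]'

```text
clock: 18.98
eef_pos: [541.9, -145.4, 116.2]
eef_rot: [-3.141, -0.0, 1.822]
wrist_force: [0.7, 0.9, -1.7]
finger_gap: 49.2
finger_force: 20.0
```

Request:
play_rows --pt "0 0 0" --pt "0 0 -0.03" --pt "0 0 -0.055" --pt "0 0 -0.065" --pt "0 0 -0.075" --pt "0 0 -0.083" --pt "0 0 -0.085" --pt "0 0 -0.085" --pt "0 0 -0.085" --yaw '[0,0,0,0,0,0,0,0,0]'

```text
clock: 20.1
eef_pos: [542.3, -144.7, 31.8]
eef_rot: [3.141, 0.0, 1.824]
wrist_force: [1.1, -0.3, -2.1]
finger_gap: 49.6
finger_force: 20.0
```

Request:
play_rows --pt "0 0 0" --pt "0 0 0" --pt "0 0 0" --pt "0 0 0" --pt "0 0 0" --pt "0 0 0.03" --pt "0 0 0.08" --pt "0 0 0.085" --yaw '[0,0,0,0,0,0,0,0]' --hand 1

```text
clock: 21.1
eef_pos: [543.5, -145.1, 119.8]
eef_rot: [3.137, 0.003, 1.824]
wrist_force: [0.8, 0.8, -0.0]
finger_gap: 94.0
finger_force: 0.0
```

Request:
play_rows --pt "0 0.0 0.0" --pt "0 0.04 0.0" --pt "0.001 0.09 0.0" --pt "0.001 0.14 0.0" --pt "0.002 0.19 0.0" --pt "0.002 0.24 0.0" --pt "0.003 0.29 0.0" --pt "0.004 0.34 0.0" --pt "0.005 0.39 0.0" --pt "0.005 0.43 0.0" --pt "0.0055 0.4505 0.0" --pt "0.0055 0.4505 0.0" --yaw '[0,-0.03,-0.06,-0.09,-0.12,-0.15,-0.18,-0.21,-0.253,-0.253,-0.253,-0.253]'

```text
clock: 22.6
eef_pos: [547.2, 306.0, 115.3]
eef_rot: [-3.14, 0.001, 1.572]
wrist_force: [0.6, -0.8, -0.9]
finger_gap: 94.2
finger_force: 0.0
```

Request:
play_rows --pt "0 0 0" --pt "0 0 -0.03" --pt "0 0 -0.06" --pt "0 0 -0.078" --pt "0 0 -0.085" --pt "0 0 -0.085" --pt "0 0 -0.085" --yaw '[0,0,0,0,0,0,0]'

```text
clock: 23.48
eef_pos: [548.1, 306.0, 32.5]
eef_rot: [3.14, -0.001, 1.571]
wrist_force: [0.8, 0.2, -0.7]
finger_gap: 94.0
finger_force: 0.0
```

Request:
play_rows --pt "0 0 0" --pt "0 0 0" --pt "0 0 0" --pt "0 0 0" --pt "0 0 0" --pt "0 0 0" --pt "0 0 0" --pt "0 0 0" --yaw '[0,0,0,0,0,0,0,0]' --hand 0.3 --force 20

```text
clock: 24.48
eef_pos: [547.6, 305.9, 31.4]
eef_rot: [-3.142, 0.0, 1.571]
wrist_force: [-0.3, -0.0, -0.6]
finger_gap: 49.9
finger_force: 20.0
```

To (523.9,-75.4): delta (-0.0235, -0.381).

Request:
play_rows --pt "0 0 0.03" --pt "0 0 0.07" --pt "-0.002 -0.03 0.085" --pt "-0.005 -0.08 0.085" --pt "-0.008 -0.13 0.085" --pt "-0.011 -0.18 0.085" --pt "-0.014 -0.23 0.085" --pt "-0.017 -0.28 0.085" --pt "-0.02 -0.33 0.085" --pt "-0.022 -0.365 0.085" --pt "-0.0235 -0.381 0.085" --pt "-0.0235 -0.381 0.085" --yaw '[0,0,0.03,0.06,0.09,0.12,0.15,0.18,0.21,0.24,0.253,0.253]'

```text
clock: 25.98
eef_pos: [523.9, -75.9, 116.3]
eef_rot: [-3.141, -0.0, 1.822]
wrist_force: [-0.3, 0.1, -1.7]
finger_gap: 49.6
finger_force: 20.0
```

Request:
play_rows --pt "0 0 0" --pt "0 0 -0.03" --pt "0 0 -0.055" --pt "0 0 -0.065" --pt "0 0 -0.075" --pt "0 0 -0.083" --pt "0 0 -0.085" --pt "0 0 -0.085" --pt "0 0 -0.085" --yaw '[0,0,0,0,0,0,0,0,0]'

```text
clock: 27.1
eef_pos: [524.3, -75.2, 31.8]
eef_rot: [3.141, 0.0, 1.824]
wrist_force: [-0.0, -0.2, -0.9]
finger_gap: 49.8
finger_force: 20.0
```

Request:
play_rows --pt "0 0 0" --pt "0 0 0" --pt "0 0 0" --pt "0 0 0" --pt "0 0 0" --pt "0 0 0.03" --pt "0 0 0.08" --pt "0 0 0.12" --pt "0 0.05 0.15" --pt "0 0.1 0.18" --pt "-0.02 0.15 0.18" --pt "-0.04 0.2 0.18" --yaw '[0,0,0,0,0,0,0,0,0,0,0,0]' --hand 1

```text
clock: 28.6
eef_pos: [483.4, 126.4, 211.7]
eef_rot: [3.141, -0.0, 1.824]
wrist_force: [0.2, 0.7, 0.1]
finger_gap: 94.2
finger_force: 0.0
```

Request:
play_rows --pt "-0.03 0.05 0" --pt "-0.06 0.1 0" --pt "-0.09 0.14 0" --pt "-0.1 0.15 0" --pt "-0.1 0.15 0" --pt "-0.1 0.15 0" --yaw '[0,0,0,0,0,0]'

```text
clock: 29.35
eef_pos: [384.8, 274.0, 211.4]
eef_rot: [3.142, 0.0, 1.823]
wrist_force: [-0.6, 0.4, 0.4]
finger_gap: 93.6
finger_force: 0.0
```

Run:
```python
from h import *
t=eyes.camera('top');s=eyes.camera('side')
for n,c in(('t',t),('s',s)):
  for col in('red','yellow','green','blue'):
    for ce,a in blobs(c['pixels'],col,30):
      p=plane(c,ce,66)
      if p[1]<-40 and a<300:print(n,col,ce,p[:2].round(1))
a=t['pixels'][200:320,320:560];b=s['pixels'][100:300,250:450]
cv2.imwrite('pics/fin.png',np.vstack([cv2.resize(a,(560,280)),cv2.resize(b,(560,320))])[:,:,::-1])
```

```text
t red [519.9 248.2] [ 579.  -284.2]
t yellow [482.1 258.7] [ 561.  -214.2]
s red [347.5 125.1] [ 576.  -285.5]
s blue [288.2  34. ] [ 814.2 -764.5]
s blue [362.6 183.5] [522.6 -76.4]
```

View pics/fin.png

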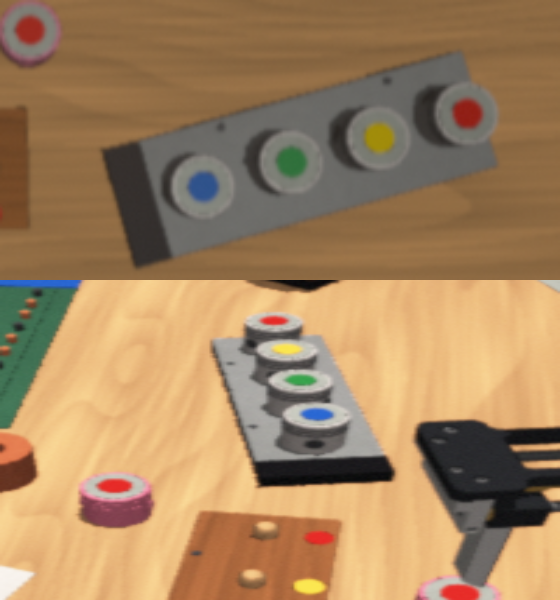

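All four stand upright on the grey rack in the order blue, green, yellow, red from the black end. For red, the top and side views agree at crown height 66 mm, and blue in the side view matches its peg, so those two are fully down. Yellow and green were released at the same tool height.

```bash
python3 -c "
from cell import manip
print(manip.sign_off())"
```

```text
the job is handed in; nothing more can be done
None
```

The job is handed in: all four pistons stand upright on the grey rack in the order blue, green, yellow, red from the black end, with about 29 s on the clock; sign-off returned no verdict.

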